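Hang the lift-off cabinet door on its two pintles and shut it

ROBOT

A 6-joint arm with a two-finger parallel gripper is mounted at the origin on the work surface. World frame = base frame: x ahead of the robot, y to its left, z up, the work surface at z = 0. Lengths are in mm, angles in rad, forces in N, time in s.
With the tool pointing down it reaches from about 350 to 975 mm from the base axis. Payload 7.1 kg.
Tool frame: the origin (TCP) lies at the very end of the fingers, on their centre line; the grasp point (between the pads) lies 19 mm behind it; z points along the fingers, y is the direction in which the jaws open and shut (so a half turn about z gives the same grasp; the last joint's range is limited). The gripper opens to 88 mm and grips with 3 to 60 N. Pads are 20 mm wide; open, the fingers measure 115 mm over their backs; the gripper's body (75 mm by 178 mm) begins 61 mm behind the grasp point.
Start: joints at [1.219, 0.423, 1.63, -0, 1.089, -0.019], TCP at [204.15, 590.701, 222.675] pointing down, gripper open.
Joint ranges: [-3, 3], [-0.9, 2.11], [0.09, 2.58], [-1.31, 4.45], [0.11, 2.69], [-2.54, 2.54]. Speed limits (rad/s): [2.39, 2.39, 3.01, 3.14, 3.14, 3.14].

INTERFACE

Orientations are given as a rotation vector (axis times angle).
In Python, from workcell import monitor, vision, order, find_in, regions_of, place_of gives the robot as it stands. The module is installed in compiled form; this text tells all that it offers.
- The arm moves only by the tool carry_out, never from a script. Its argument "targets" is a list of rows, each a list of 3 entries, a list of its own where there are three numbers: the turn, a rotation vector about the world's x, y, z in degrees, then the shift along the world's x, y, z in mm, then the finger opening in mm, from 0 to 87.8. In form: [[[rx, ry, rz], [x, y, z], hand], ...]. A call has 1 to 10 rows; each row is the pose to reach, as a shift and turn from the pose commanded when the call began; what a row does not reach only later rows make up. A row lasts 1/12 s, in which the tool goes at most 41.7 mm and 7.16 degrees, less where a joint would pass 70% of its speed; a pose out of reach is approached as far as the arm can. A call with a gripper value outside its range is refused whole. The fingers move at their own pace and stop on an object; the grip force is fixed at half the most. Time passes only in rows, so rows that repeat a pose let the fingers close. It gives the time, the measured TCP pose, the force and the opening at its end, in the units of the state.
- monitor.get_obs(): the state, without advancing time (a new reading comes with each control period).
- vision.get_image(name): name is "scene" or "top"; returns the picture (400x640x3 uint8, red, green, blue); there is no depth.
- vision.camera_model(name): a dict with "K" (3x3 intrinsics, pixels), "rvec" (rotation vector, rad) and "tvec" (3), from world to camera coordinates, as OpenCV has them. Camera axes: x right, y down, z forward; pixel columns grow to the right and rows downward; lengths in mm; the calibration is good to about 2 mm. A picture is of the moment at which its call begins. camera_model takes no time and is no camera call.
- order.close_job(): hands the job in, once; it reports no verdict.
Trained networks look in the newest picture that a camera, given by its name, has taken for a name from the list of things; names that differ only in an ending like _2 or _b are one class to them, and where a whole thing is asked for, a point or a joint stands for the part that bears it (a point fixed in the world has none). Each returns a list of dicts, best first, with "confidence" (0 to 1); they miss things now and then, are a little off and sometimes report something else, mostly with a low value. They report only what shows in the picture. A call takes as long as a camera call.
- find_in(query, camera): "point" ([x, y, z] in mm, in the coordinates of the camera as it stood for that picture, good to about 4 mm: the middle of the surface that is visible of it).
- regions_of(query, camera): "mask" (400x640 bool, what is visible of it).
- place_of(query, camera): "point" ([x, y, z] in mm, in the coordinates of the camera as it stood for that picture, good to about 4 mm: a listed point, or the origin of a listed thing).
The state is a dict: "t": time; "qpos": joint angles; "qvel": joint speeds; "joint_torque": joint torques, N m; "ee_pos": TCP position; "orientation": TCP orientation; "ft_force": force on the tool from outside, world axes, zero at the start; "moment": the same for the moment, N m; "width": finger opening in mm.
Only numpy, scipy, OpenCV 4.12 (cv2) and the standard library are available. Lean on these libraries where they do the work, as an engineer would, in place of code of your own. Each camera call takes 0.05 s, during which the arm holds its last target.

TASK

Lift the white cabinet door out of the wooden stand and lower it, standing open, onto the two upright hinge pins of the bench cabinet, so that both of its hinge knuckles go fully home; then swing it shut against the rubber stops. The hinge bracket is adjustable and its pins are not exactly where they are drawn, so feel for them gently: never force or drop the door on the pins or the cabinet, leave the other things where they are, and let go of the door at the end.

Things in the scene. Friction and masses are not known exactly. Their poses are not given: they have to be found in the camera images.
- leaf_center (a point): Centre (half-way up) of the loose door: white panel 14 mm thick (its x), 130 wide (its y), 220 tall (its z, up), about 0.5 kg. Its -x face is the outside; two steel hinge knuckles are on its -y edge. It starts upright in the stand, knuckle edge away from the robot; its plain top edge, 110 mm above this point, can be pinched from above, fingers closing along its x.
- leaf_knob (a point): Black pull knob on the outside (-x) face of the door, 18 mm across, standing out 25 mm; this point is its tip, 47 mm to +y of the door's centre and 15 mm below it.
- knuckle_low (a point): Centre of the underside of the door's lower knuckle: upright steel tube 22 mm outside, 13 mm bore, 30 mm long, open right through; 77 mm to -y of the door's centre, 85 mm below it. Axes as the door's.
- knuckle_high (a point): The same for the upper knuckle, 130 mm straight above the lower one (45 mm above the door's centre).
- cabinet: White open-fronted steel cabinet fixed to the bench, 190 mm wide (its y), 170 deep (its x), 250 tall. Origin: foot of its front face, middle; opening faces its -x, z up. Shut, the door's axes are parallel to the cabinet's; open 90 degrees it is turned +90 degrees about z, free edge towards -x. All is rigid: press with a few newtons (over 60 N in all between door and cabinet counts as forcing).
- pin_low (a point): NOMINAL centre of the lower hinge seat's top, 50 mm above the cabinet's origin, x -16, y -70 mm. A steel pin, 10 mm thick, 25 mm tall, blunt with 1.5 mm chamfer, stands on the seat; a knuckle slips over it and its underside rests on the seat. The bracket is slotted and clamped anywhere within 10 mm either side of this point along the cabinet's y (not measured; x and z are true).
- pin_high (a point): NOMINAL centre of the upper hinge seat's top, 130 mm above the lower: same pin, same bracket, same unmeasured shift, so both knuckles meet both pins together. Pins and bores are greased: with the pins in, the door turns freely, but it can wedge if pushed down hard far from the pins.
- stop (a point): Tip of the lower of two rubber stops, 12 mm across, standing out 9 mm on the cabinet's front at y +56 mm, heights 50 and 200 mm; both touch the inner (+x) face of the shut door.
- stand: Wooden stand fixed to the bench, 110 mm long (its x), 150 mm wide (its y), base 15 mm thick; origin at the centre of its underside. Two slots along x, 70 mm long, 35 mm deep above the base: the one at y = +35 mm, 17 mm wide, holds the door; the other at y = -45 mm holds the shelf plate.
- shelf_plate: Bystander: steel plate 140 x 7 x 100 mm standing in the stand's other slot; origin at its lower edge's centre.
- spray_can: Bystander: can 54 mm across, 170 mm tall, origin at the foot.
- screw_jar: Bystander: jar 64 mm across, 80 mm tall, origin at the foot.
- wrench: Bystander: wrench 170 mm long lying on the bench.
- screwdriver: Bystander: screwdriver 180 mm long lying on the bench.
- tape_roll: Bystander: flat roll 84 mm across, 30 mm tall, origin at the foot.
- parts_tray: Bystander: open black tray 110 x 150 x 40 mm, origin at the foot.

How it is judged (in metres and radians):
On the way, in this order (a step that is already met when the one before it is completed fails the run):
1. the door is lifted clear of the stand's slot (z of leaf_center in the frame of stand above 0.165 m), for 0.1 s.
2. both knuckles are fully down on their pins with the door standing open (more than 35 degrees) (z of knuckle_low in the frame of cabinet between 0.046 and 0.054 m and x of knuckle_low in the frame of cabinet between -0.021 and -0.011 m and y of knuckle_low in the frame of cabinet between -0.0845 and -0.0555 m and z of knuckle_high in the frame of cabinet between 0.176 and 0.184 m and x of knuckle_high in the frame of cabinet between -0.021 and -0.011 m and y of knuckle_high in the frame of cabinet between -0.0845 and -0.0555 m and angle between the y axis of leaf_center and the y axis of cabinet, either way round above 0.6 rad), for 0.2 s.
At the end, for the whole second after the job is handed in: Both knuckle undersides are within 4 mm of their seat heights, within 5 mm (x) and 14.5 mm (y) of the nominal pin axis, the door is shut to within 0.07 rad (4 degrees) on the opening's side, upright within 0.08 rad, and the robot has let go (z of knuckle_low in the frame of cabinet between 0.046 and 0.054 m and x of knuckle_low in the frame of cabinet between -0.021 and -0.011 m and y of knuckle_low in the frame of cabinet between -0.0845 and -0.0555 m and z of knuckle_high in the frame of cabinet between 0.176 and 0.184 m and x of knuckle_high in the frame of cabinet between -0.021 and -0.011 m and y of knuckle_high in the frame of cabinet between -0.0845 and -0.0555 m and angle between the y axis of leaf_center and the y axis of cabinet, either way round below 0.07 rad and y of leaf_center in the frame of cabinet between -0.03 and 0.04 m and angle between leaf_center's own z axis and vertical below 0.08 rad); the robot touches nothing.
It fails at once if the door is forced or dropped against the cabinet or its pins (over 60 N in all) (contact force between leaf and cabinet above 60 N or contact force between leaf and bracket above 60 N).
It fails at once if another thing is pushed more than 30 mm (distance of any of shelf_plate, spray_can, screw_jar, wrench, screwdriver, tape_roll, parts_tray from where it was at the start of the episode above 0.03 m).
It also fails if it takes over 72 s, if anything falls off the work surface, if the arm or the gripper's body presses on something with over 40 N, if the wrist force passes 120 N, or if a joint passes its speed limit or range.

## Working session

There is one attempt and no reset: what is moved stays moved. The work goes in short steps, Python scripts to look and compute and a tool call to move; the robot and the scene stay as the last step left them, time stands still between calls to the robot, and variables do not carry over. Pictures are saved under pics/ and viewed, and the job is handed in when it is done.

Besides the shell and the picture viewer there is one more tool, called after "Request:" by a JSON object that holds its "name" and its "arguments", one argument or row to a line. carry_out: Moves the arm, as the interface text tells. Its arguments: {"type":"object","properties":{"targets":{"type":"array","items":{"type":"array"}}},"required":["targets"]}

```bash
mkdir -p pics
cat > h.py <<'E'
import numpy as np, cv2
from workcell import monitor, vision, order, find_in, regions_of, place_of
def cam(n):
    m=vision.camera_model(n); K=np.array(m['K'],float); R=cv2.Rodrigues(np.array(m['rvec'],float))[0]; t=np.array(m['tvec'],float).ravel(); return K,R,t
def w(p,n):
    K,R,t=cam(n); return R.T@(np.array(p)-t)
def proj(P,n):
    K,R,t=cam(n); q=K@(R@np.array(P,float)+t); return q[:2]/q[2]
def snap(n,f):
    im=vision.get_image(n); cv2.imwrite('pics/'+f,im[:,:,::-1]); return im
def place(q,n,k=2):
    for r in place_of(q,n)[:k]: print(q,n,round(r['confidence'],2),w(r['point'],n).round(1))
def obs():
    o=monitor.get_obs()
    for k in o: print(k,np.round(o[k],3))
E
python3 - <<'E'
from h import *
obs()
for n in ['scene','top']:
    snap(n,n+'0.png')
    K,R,t=cam(n); print(n,(-R.T@t).round(0),R[2].round(2),K[0,0])
    for q in ['leaf_center','leaf_knob','knuckle_low','knuckle_high','cabinet','pin_low','pin_high','stop','stand','shelf_plate']: place(q,n,2)
E
```

```text
t 0.0
qpos [ 1.219  0.424  1.631  0.     1.089 -0.019]
qvel [ 0.    -0.001  0.001 -0.     0.001 -0.001]
joint_torque [-2.0000e-03 -5.4463e+01 -2.7366e+01  6.4000e-02  2.3000e-02 -0.0000e+00]
ee_pos [203.939 590.199 221.927]
orientation [-5.200e-01 -3.098e+00  2.000e-03]
ft_force [ 0.127 -0.137  1.012]
moment [ 0.035 -0.021  0.021]
width 87.499
scene [1044. -802. 1252.] [-0.32  0.56 -0.76] 476.8074407118805
leaf_center scene 0.71 [ 523.  -247.8  126.6]
leaf_knob scene 0.58 [ 471.1 -267.7  108.2]
leaf_knob scene 0.49 [520.  430.3  -4.4]
knuckle_low scene 0.92 [ 595.  -262.8   40.2]
knuckle_low scene 0.32 [ 599.6 -265.4  172.5]
knuckle_high scene 0.82 [ 595.  -265.   172.3]
cabinet scene 0.89 [649.3 176.7   2.7]
pin_low scene 0.81 [629.9 109.3  47.6]
stand scene 0.87 [ 513.2 -283.4   -0.8]
shelf_plate scene 0.63 [ 496.8 -324.4   17.3]
top [ 383.   27. 1391.] [ 0.13 -0.03 -0.99] 433.8823786207687
leaf_center top 0.88 [ 527.6 -251.2  126.1]
leaf_knob top 0.85 [ 478.1 -274.5  112.7]
leaf_knob top 0.16 [415.3 211.    5.4]
knuckle_high top 0.55 [ 602.  -265.8  171.4]
cabinet top 0.63 [ 6.556e+02  1.717e+02 -1.000e-01]
cabinet top 0.63 [ 5.205e+02  4.244e+02 -1.000e-01]
pin_low top 0.6 [636.   99.7  49.2]
pin_high top 0.63 [637.8 100.6 183. ]
pin_high top 0.42 [438.9 326.   -1. ]
stop top 0.97 [642.  229.8  50.4]
stand top 0.87 [ 515.9 -289.5    5.5]
shelf_plate top 0.92 [ 500.  -332.7   14.5]
```

View pics/scene0.png

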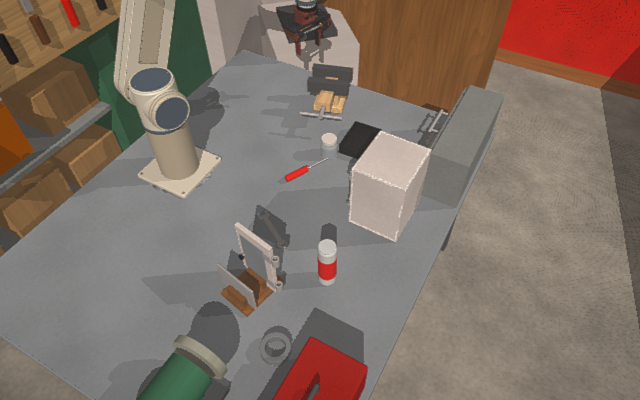

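View pics/top0.png

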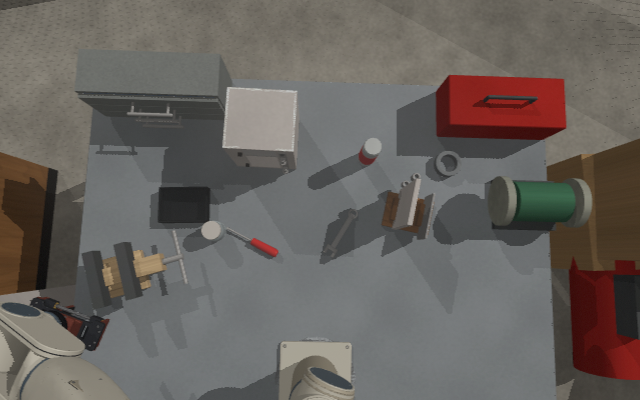

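Run:
```python
import cv2
a=cv2.imread('pics/top0.png'); s=cv2.imread('pics/scene0.png')
cv2.imwrite('pics/z1.png',cv2.resize(a[70:190,210:310],None,fx=5,fy=5,interpolation=cv2.INTER_CUBIC))
cv2.imwrite('pics/z2.png',cv2.resize(a[150:250,360:480],None,fx=6,fy=6,interpolation=cv2.INTER_CUBIC))
cv2.imwrite('pics/z3.png',cv2.resize(s[120:250,300:450],None,fx=5,fy=4.5,interpolation=cv2.INTER_CUBIC))
cv2.imwrite('pics/z4.png',cv2.resize(s[200:320,200:350],None,fx=5,fy=5,interpolation=cv2.INTER_CUBIC))
```

```text
(no output)
```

View pics/z1.png

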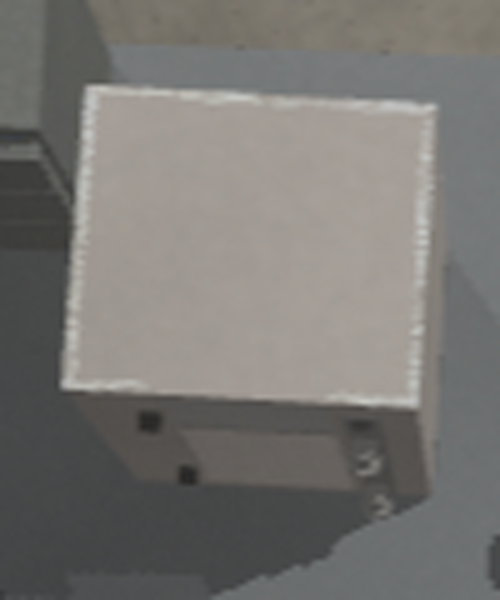

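View pics/z2.png

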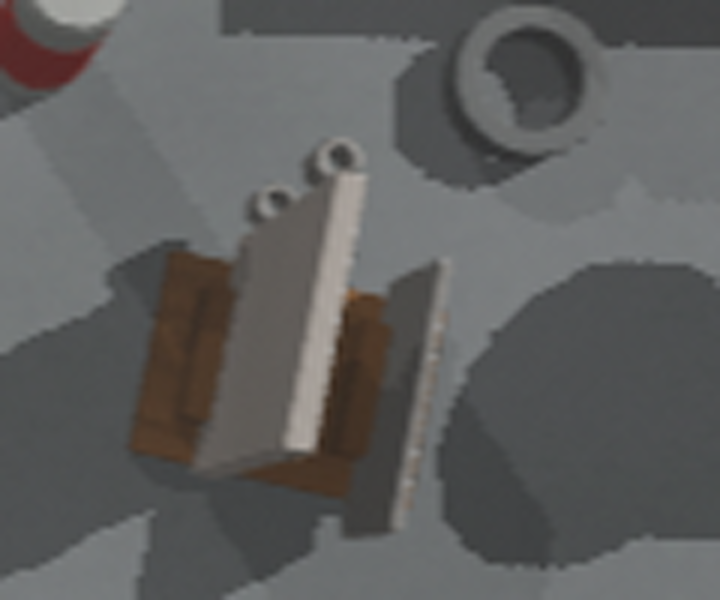

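View pics/z3.png

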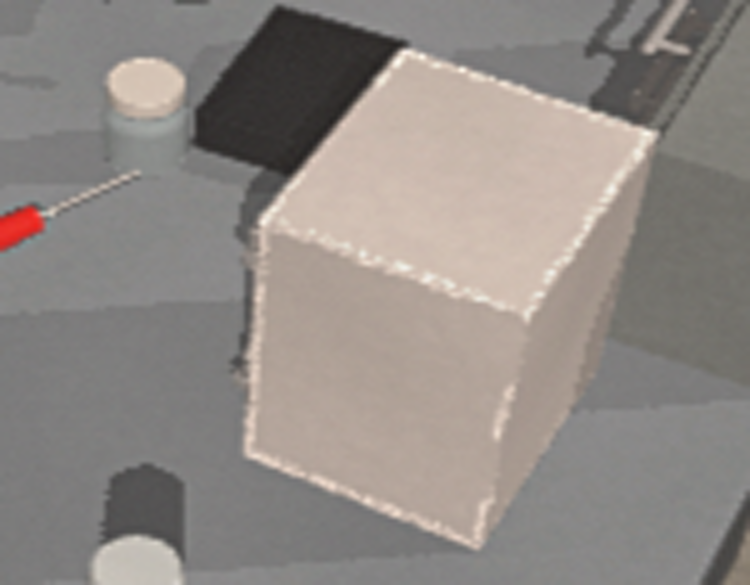

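View pics/z4.png

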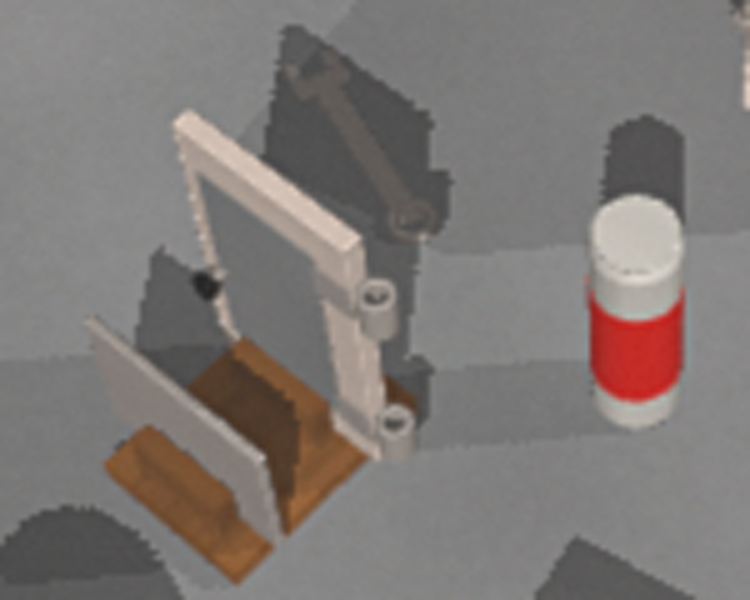

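```bash
cat > fit.py <<'E'
from h import *
from scipy.optimize import least_squares
def fitpose(pts,uv,cams,x0):
    def f(x):
        c,s=np.cos(x[2]),np.sin(x[2]); r=[]
        for P,u,n in zip(pts,uv,cams):
            W=[x[0]+c*P[0]-s*P[1],x[1]+s*P[0]+c*P[1],P[2]]
            r+=list(proj(W,n)-u)
        return np.array(r)
    s=least_squares(f,x0); return s.x,f(s.x).reshape(-1,2)
E
python3 - <<'E'
from fit import *
t=lambda z,ox,oy,sx,sy:[np.array([ox+(a+.5)/sx-.5,oy+(b+.5)/sy-.5]) for a,b in z]
top=[(170,95,250),(170,-95,250),(0,-95,250),(0,95,250)]
ut=t([(92,88),(437,104),(418,407),(62,389)],210,70,5,5)
us=t([(405,46),(658,133),(525,318),(260,222)],300,120,5,4.5)
for P,u,c in [(top,ut,['top']*4),(top,us,['scene']*4),(top*2,ut+us,['top']*4+['scene']*4)]:
    x,r=fitpose(P,u,c,[650,175,0]); print('cab',x[:2].round(1),np.degrees(x[2]).round(2),r.round(1).tolist())
# door, z top
for zt in (235,):
    D=[(-7,-65,zt),(7,-65,zt),(-7,65,zt),(7,65,zt)]
    ud=t([(366,176),(334,172),(318,452),(282,452)],360,150,6,6)
    x,r=fitpose(D,ud,['top']*4,[525,-250,1.4]); print('door top',x[:2].round(1),np.degrees(x[2]).round(2),r.round(1).tolist())
    ds=t([(345,258),(362,240),(172,122),(190,110)],200,200,5,5)
    x,r=fitpose(D,ds,['scene']*4,[525,-250,1.4]); print('door scene',x[:2].round(1),np.degrees(x[2]).round(2),r.round(1).tolist())
    x,r=fitpose(D+D,ud+ds,['top']*4+['scene']*4,[525,-250,1.4]); print('door both',x[:2].round(1),np.degrees(x[2]).round(2))
E
python3 - <<'E'
import cv2
a=cv2.imread('pics/top0.png')
cv2.imwrite('pics/z5.png',cv2.resize(a[145:180,230:302],None,fx=10,fy=10,interpolation=cv2.INTER_CUBIC))
E
```

```text
cab [652.8 169.5] -1.43 [[-0.7, -0.7], [0.1, 0.3], [0.3, 0.4], [0.4, 0.0]]
cab [729.1  87. ] 86.67 [[-3.9, 1.1], [2.0, 4.2], [3.7, -0.5], [-2.2, -4.9]]
cab [664.3 127.3] 31.16 [[-15.5, 21.7], [-22.8, -14.1], [11.6, -22.1], [20.6, 15.3], [35.2, 6.5], [-4.2, 32.8], [-37.6, -6.3], [9.2, -30.8]]
door top [ 525.6 -253.8] 79.76 [[-0.1, -0.0], [0.2, -0.4], [-0.4, 0.8], [0.4, -0.3]]
door scene [ 523.8 -250.5] 77.92 [[-0.4, -0.2], [0.1, -0.1], [-0.0, 0.5], [0.3, -0.2]]
door both [ 525.  -252.4] 78.89
```

View pics/z5.png

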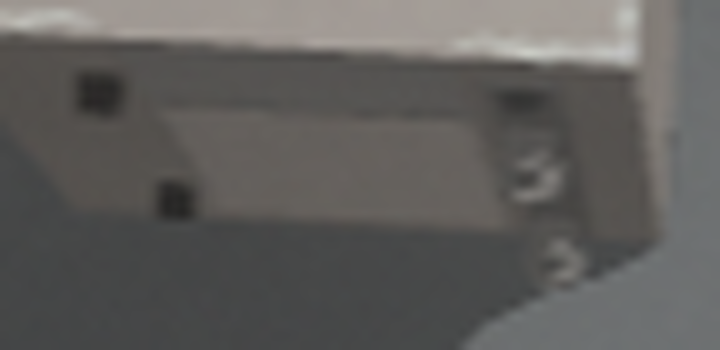

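Run:
```python
from fit import *
t=lambda z,ox,oy,sx,sy:[np.array([ox+(a+.5)/sx-.5,oy+(b+.5)/sy-.5]) for a,b in z]
top=[(170,95,250),(170,-95,250),(0,-95,250),(0,95,250)]
ut=t([(92,88),(437,104),(418,407),(62,389)],210,70,5,5)
us=t([(657,133),(525,318),(260,222),(405,46)],300,120,5,4.5)
for P,u,c in [(top,ut,['top']*4),(top,us,['scene']*4),(top*2,ut+us,['top']*4+['scene']*4)]:
    x,r=fitpose(P,u,c,[650,175,0]); print('cab',x[:2].round(1),np.degrees(x[2]).round(2),r.round(1).tolist())
# stops pixel tips check + pins
x,_=fitpose(top,ut,['top']*4,[650,175,0])
def W(p):
    c,s=np.cos(x[2]),np.sin(x[2]); return [x[0]+c*p[0]-s*p[1],x[1]+s*p[0]+c*p[1],p[2]]
f=lambda p:((proj(W(p),'top')-[230,145]+.5)*10-.5).round(0)
for p in [(-9,56,200),(-9,56,50),(0,-95,250),(0,-95,0),(0,95,0)]: print(p,f(p))
for d in (-10,-5,0,5,10):
    print(d,[f((-16,-70+d,z)) for z in (205,180,75,50)])
```

```text
cab [652.8 169.5] -1.43 [[-0.7, -0.7], [0.1, 0.3], [0.3, 0.4], [0.4, 0.0]]
cab [649.7 174.9] -1.73 [[0.2, 0.2], [0.4, 0.1], [-0.3, -0.7], [-0.4, 0.5]]
cab [651.6 171.1] -1.56 [[-1.2, -0.3], [-0.4, 0.7], [-0.4, 0.8], [-0.3, 0.3], [0.3, 1.0], [0.7, 1.2], [-0.2, 0.4], [-0.4, 1.4]]
(-9, 56, 200) [101. 111.]
(-9, 56, 50) [176. 217.]
(0, -95, 250) [639.  68.]
(0, -95, 0) [665. 245.]
(0, 95, 0) [ 79. 213.]
-10 [array([587., 159.]), array([591., 177.]), array([606., 247.]), array([610., 262.])]
-5 [array([569., 158.]), array([574., 176.]), array([590., 246.]), array([594., 262.])]
0 [array([551., 157.]), array([556., 175.]), array([574., 246.]), array([578., 261.])]
5 [array([533., 156.]), array([538., 174.]), array([558., 245.]), array([562., 260.])]
10 [array([515., 155.]), array([521., 173.]), array([541., 244.]), array([546., 259.])]
```

Request:
{"name": "carry_out", "arguments": {
  "targets": [
    [[0, 0, 0], [20, -20, 40], 87],
    [[0, 0, 4], [40, -50, 80], 87],
    [[0, 0, 8], [70, -80, 107], 87],
    [[0, 0, 8], [276, -300, 107], 87],
    [[0, 0, 8], [276, -300, 107], 87],
    [[0, 0, 8], [276, -300, 107], 87],
    [[0, 0, 8], [276, -300, 107], 87],
    [[0, 0, 8], [300, -500, 107], 87],
    [[0, 0, 8], [300, -500, 107], 87],
    [[0, 0, 8], [300, -500, 107], 87]
  ]
}}

```text
t: 1.93
ee_pos: [421.7, 288.0, 324.8]
orientation: [0.303, 3.127, 0.0]
ft_force: [0.3, 0.7, -0.3]
width: 87.1
```

```bash
python3 -c "
from h import *
obs()"
```

```text
t 1.933
qpos [ 0.576  0.142  1.771 -0.     1.229 -0.802]
qvel [-0.949 -0.209  0.217 -0.004 -0.018 -0.941]
joint_torque [  7.137 -39.114 -29.722   0.136   0.253   1.304]
ee_pos [421.685 287.966 324.769]
orientation [0.303 3.127 0.   ]
ft_force [ 0.27   0.723 -0.285]
moment [ 0.031 -0.088  0.032]
width 87.093
```

Request:
{"name": "carry_out", "arguments": {
  "targets": [
    [[0, 0, 0], [60, -250, 0], 87],
    [[0, 0, 0], [60, -250, 0], 87],
    [[0, 0, 0], [60, -250, 0], 87],
    [[0, 0, 0], [60, -250, 0], 87],
    [[0, 0, 0], [60, -250, 0], 87],
    [[0, 0, 0], [60, -250, 0], 87],
    [[0, 0, 0], [80, -400, 0], 87],
    [[0, 0, 0], [80, -400, 0], 87],
    [[0, 0, 0], [80, -400, 0], 87],
    [[0, 0, 0], [80, -400, 0], 87]
  ]
}}

```text
t: 2.77
ee_pos: [501.1, -113.0, 324.9]
orientation: [0.304, 3.126, -0.001]
ft_force: [0.5, 0.1, -0.1]
width: 86.9
```

Request:
{"name": "carry_out", "arguments": {
  "targets": [
    [[0, 0, 0], [20, -110, 0], 87],
    [[0, 0, 0], [20, -110, 0], 87],
    [[0, 0, 0], [20, -110, 0], 87],
    [[0, 0, 0], [20, -110, 0], 87],
    [[0, 0, 0], [20, -110, 0], 87],
    [[0, 0, 0], [20, -110, 0], 87]
  ]
}}

```text
t: 3.27
ee_pos: [520.8, -219.6, 324.4]
orientation: [-0.303, -3.126, -0.001]
ft_force: [0.2, 0.7, 0.2]
width: 87.2
```

Request:
{"name": "carry_out", "arguments": {
  "targets": [
    [[0, 0, 0], [14, -34, 0], 87],
    [[0, 0, 0], [14, -34, -30], 87],
    [[0, 0, 0], [14, -34, -50], 87],
    [[0, 0, 0], [14, -34, -50], 87],
    [[0, 0, 0], [14, -34, -50], 87]
  ]
}}

```text
t: 3.68
ee_pos: [534.6, -252.5, 274.1]
orientation: [-0.3, -3.125, -0.002]
ft_force: [0.3, 0.1, 0.5]
width: 87.3
```

Run:
```python
from h import *
a=snap('top','t1.png'); s=snap('scene','s1.png')
z=np.hstack([cv2.resize(a[130:250,360:460],(400,480),interpolation=2),cv2.resize(s[180:300,200:300],(400,480),interpolation=2)])
cv2.imwrite('pics/c1.png',z[:,:,::-1]); print(monitor.get_obs()['ee_pos'])
for n in ['top','scene']: place('leaf_center',n)
```

```text
[ 535.86526919 -253.39819937  276.11187271]
leaf_center top 0.69 [ 529.  -250.7  125.6]
leaf_center scene 0.76 [ 520.7 -248.7  124.4]
leaf_center scene 0.16 [ 470.8 -265.2  106.9]
```

View pics/c1.png

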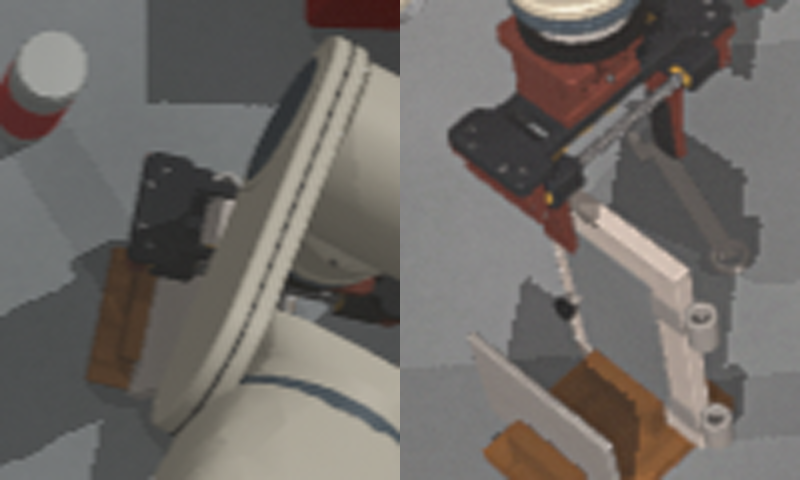

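The picture shows the open fingers straddling the door's top edge, one on each side. I'll go down and close the fingers.

Request:
{"name": "carry_out", "arguments": {
  "targets": [
    [[0, 0, 0], [0, 1, -35], 87],
    [[0, 0, 0], [0, 1, -60], 87],
    [[0, 0, 0], [0, 1, -78], 60],
    [[0, 0, 0], [0, 1, -81], 40],
    [[0, 0, 0], [0, 1, -81], 30],
    [[0, 0, 0], [0, 1, -81], 22],
    [[0, 0, 0], [0, 1, -81], 18]
  ]
}}

```text
t: 4.47
ee_pos: [536.3, -253.7, 195.6]
orientation: [0.303, 3.124, -0.002]
ft_force: [0.8, -0.3, 0.4]
width: 57.2
```

Request:
{"name": "carry_out", "arguments": {
  "targets": [
    [[0, 0, 0], [0, 0, 0], 16],
    [[0, 0, 0], [0, 0, 0], 14],
    [[0, 0, 0], [0, 0, 0], 10],
    [[0, 0, 0], [0, 0, 0], 5],
    [[0, 0, 0], [0, 0, 0], 5],
    [[0, 0, 0], [0, 0, 0], 5]
  ]
}}

```text
t: 4.97
ee_pos: [535.1, -253.2, 193.6]
orientation: [-0.303, -3.127, 0.0]
ft_force: [-0.1, 0.1, -0.5]
width: 17.1
```

Request:
{"name": "carry_out", "arguments": {
  "targets": [
    [[0, 0, 0], [0, 0, 0], 5],
    [[0, 0, 0], [0, 0, 0], 5],
    [[0, 0, 0], [0, 0, 0], 5],
    [[0, 0, 0], [0, 0, 0], 5]
  ]
}}

```text
t: 5.3
ee_pos: [535.2, -253.1, 193.6]
orientation: [0.303, 3.127, 0.0]
ft_force: [-0.9, 0.5, 1.1]
width: 14.2
```

```bash
python3 -c "
from h import *
obs()"
```

```text
t 5.3
qpos [-0.462  0.41   1.727  0.     1.004 -1.84 ]
qvel [-0.001 -0.     0.002 -0.001  0.001  0.002]
joint_torque [-4.4000e-02 -5.1317e+01 -2.5443e+01 -1.4600e-01 -4.4000e-02 -6.7000e-02]
ee_pos [ 535.166 -253.138  193.646]
orientation [0.303 3.127 0.   ]
ft_force [-0.895  0.529  1.063]
moment [ 0.108 -0.    -0.095]
width 14.179
```

Request:
{"name": "carry_out", "arguments": {
  "targets": [
    [[0, 0, 0], [0, 0, 10], 5],
    [[0, 0, 0], [0, 0, 25], 5],
    [[0, 0, 0], [0, 0, 45], 5],
    [[0, 0, 0], [0, 0, 70], 5],
    [[0, 0, 0], [0, 0, 80], 5],
    [[0, 0, 0], [0, 0, 80], 5],
    [[0, 0, 0], [0, 0, 80], 5]
  ]
}}

```text
t: 5.88
ee_pos: [534.9, -253.0, 273.3]
orientation: [-0.303, -3.127, 0.0]
ft_force: [-0.0, 0.2, -6.2]
width: 14.1
```

Run:
```python
from h import *
obs()
a=snap('top','t2.png'); s=snap('scene','s2.png')
for n in ['top','scene']:
    for q in ['spray_can','leaf_center','knuckle_low','knuckle_high']: place(q,n,1)
```

```text
t 5.883
qpos [-0.462  0.321  1.659 -0.     1.162 -1.84 ]
qvel [ 0.001  0.023  0.028 -0.    -0.001  0.   ]
joint_torque [-2.0000e-03 -5.4961e+01 -3.2714e+01 -4.5000e-02  8.4000e-02 -1.0000e-03]
ee_pos [ 534.874 -253.022  273.281]
orientation [-0.303 -3.127  0.   ]
ft_force [-0.014  0.21  -6.229]
moment [0.016 0.004 0.069]
width 14.136
spray_can top 0.66 [ 692.1 -148.8    6.5]
leaf_center top 0.78 [ 527.7 -252.9  207.8]
knuckle_low top 0.81 [ 602.4 -271.3  126.8]
knuckle_high top 0.66 [ 601.9 -266.9  251.4]
spray_can scene 0.95 [ 686.7 -148.4    1.5]
leaf_center scene 0.87 [ 522.6 -250.6  206.4]
knuckle_low scene 0.58 [444.4 -72.3   6. ]
knuckle_high scene 0.61 [ 598.  -264.3  249.9]
```

View pics/s2.png

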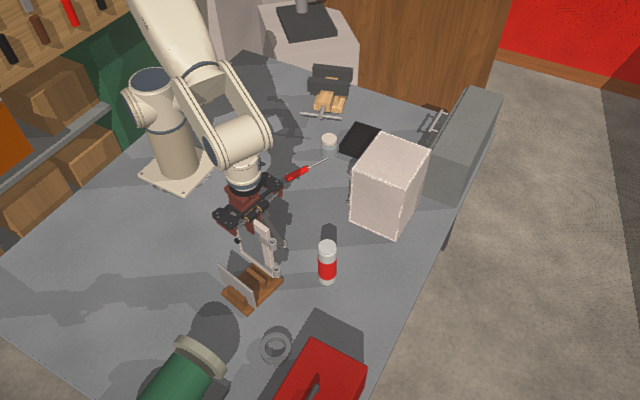

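Run:
```python
import cv2
a=cv2.imread('pics/top0.png',0)
print('cols',list(range(276,294)))
for r in range(153,176): print(r,a[r,276:294])
s=cv2.imread('pics/scene0.png')
```

```text
cols [276, 277, 278, 279, 280, 281, 282, 283, 284, 285, 286, 287, 288, 289, 290, 291, 292, 293]
153 [ 82  79  79  80  81  80  80  82  84  81  82  84  83  82  83  83  82 101]
154 [81 81 76 69 60 56 57 60 66 74 79 83 83 81 82 82 82 99]
155 [83 81 78 72 60 55 54 57 66 72 78 82 82 83 82 82 83 88]
156 [83 82 79 74 69 66 66 68 71 72 76 82 81 82 82 82 83 87]
157 [92 86 81 77 73 76 73 72 71 72 73 78 82 82 81 82 82 81]
158 [98 92 81 79 80 83 82 84 84 79 73 78 81 81 82 81 81 83]
159 [98 95 86 79 79 83 81 81 83 78 71 77 82 81 82 82 81 83]
160 [99 94 87 83 82 83 84 96 97 78 71 76 82 82 82 82 81 81]
161 [ 98  98  92  83  81  90 108 109  95  91  85  75  80  83  82  82  82  81]
162 [ 98  98  95  88  81  77  74  80 112 117  85  74  79  82  83  82  83  83]
163 [ 98  99  97  90  82  80  74  89 113 109  82  72  78  82  83  82  82  83]
164 [ 98  98  98  91  79 102 120 119 112  92  74  69  76  83  83  83  83  83]
165 [99 98 98 95 87 83 84 76 72 71 70 70 75 83 84 84 83 83]
166 [98 99 97 97 89 83 77 71 74 73 72 70 73 81 84 82 83 83]
167 [91 93 95 95 89 83 80 79 82 82 82 78 73 81 84 83 83 84]
168 [76 76 77 78 78 78 77 80 81 82 82 79 73 78 82 83 82 82]
169 [ 73  73  73  74  72  72  76  80  82 105 109  82  76  73  73  73  75  76]
170 [ 73  73  73  73  73  73  78  80  88  99 106 107  88  74  73  74  75  75]
171 [ 73  72  73  73  74  73  77  80  72  73  93 110  94  73  74  74  94 111]
172 [ 73  73  73  73  74  73  75  81  82 101 121 109  84  73  94 110 111 112]
173 [ 73  73  72  73  72  74  73  79  88  94  86  94 110 110 110 111 111 111]
174 [ 73  72  73  72  73  73  74  74  93 109 110 110 111 110 111 111 111 111]
175 [ 72  72  72  72  73  73  93 110 111 110 109 110 110 110 110 112 111 111]
```

Request:
{"name": "carry_out", "arguments": {
  "targets": [
    [[0, 0, 0], [0, 6, 0], 5],
    [[0, 0, 1], [0, 20, 0], 5],
    [[0, 0, 2], [0, 42, 0], 5],
    [[0, 0, 3], [0, 70, 0], 5],
    [[0, 0, 4], [0, 100, 0], 5],
    [[0, 0, 5], [0, 130, 0], 5],
    [[0, 0, 6], [0, 155, 0], 5],
    [[0, 0, 7], [2, 175, 0], 5],
    [[0, 0, 7], [2, 188, 0], 5],
    [[0, 0, 7], [2, 192, 0], 5]
  ]
}}

```text
t: 7.22
ee_pos: [536.8, -58.6, 273.7]
orientation: [-0.108, -3.14, -0.001]
ft_force: [1.0, -0.3, -6.3]
width: 13.8
```

Request:
{"name": "carry_out", "arguments": {
  "targets": [
    [[0, 0, 0], [0, 8, 0], 5],
    [[0, 0, 0.6], [0, 25, 0], 5],
    [[0, 0, 1.2], [0, 45, 0], 5],
    [[0, 0, 2], [0, 70, 0], 5],
    [[0, 0, 2.6], [0, 95, 0], 5],
    [[0, 0, 2.6], [0, 120, 0], 5],
    [[0, 0, 2.6], [2, 145, 0], 5],
    [[0, 0, 2.6], [4, 160, 0], 5],
    [[0, 0, 2.6], [6, 168, 0], 5],
    [[0, 0, 2.6], [8, 170, 0], 5]
  ]
}}

```text
t: 8.05
ee_pos: [545.3, 109.5, 273.5]
orientation: [-0.039, -3.141, 0.0]
ft_force: [0.6, 1.1, -5.7]
width: 13.8
```

Request:
{"name": "carry_out", "arguments": {
  "targets": [
    [[0, 0, 0], [0, 0, 0], 5],
    [[0, 0, 0], [0, 0, 0], 5]
  ]
}}

```text
t: 8.22
ee_pos: [545.2, 107.8, 273.5]
orientation: [-0.041, -3.141, 0.001]
ft_force: [0.1, -0.6, -5.9]
width: 14.0
```

Run:
```python
from h import *
obs()
a=snap('top','t3.png'); s=snap('scene','s3.png')
z=np.hstack([cv2.resize(a[70:190,220:320],(400,480),interpolation=2),cv2.resize(s[100:220,280:380],(400,480),interpolation=2)])
cv2.imwrite('pics/c3.png',z[:,:,::-1])
for n in ['top','scene']:
    for q in ['leaf_center','knuckle_low','knuckle_high','pin_low','pin_high']: place(q,n,1)
```

```text
t 8.217
qpos [ 1.740e-01  2.650e-01  1.736e+00 -1.000e-03  1.141e+00 -1.370e+00]
qvel [-0.007 -0.005  0.006  0.     0.001 -0.   ]
joint_torque [ 5.7800e-01 -4.8843e+01 -3.1070e+01  5.3000e-02  6.8000e-02  1.2000e-02]
ee_pos [545.239 107.84  273.477]
orientation [-4.100e-02 -3.141e+00  1.000e-03]
ft_force [ 0.094 -0.613 -5.887]
moment [ 0.05  -0.026 -0.001]
width 13.984
leaf_center top 0.66 [538.9 104.9 204.4]
leaf_center scene 0.7 [531.4 111.4 206.3]
knuckle_low scene 0.81 [608.5 107.9 120.5]
knuckle_high scene 0.89 [613.1 107.7 252.9]
pin_low scene 0.93 [629.4 108.5  49.2]
pin_high scene 0.91 [627.9 103.  181.3]
```

View pics/c3.png

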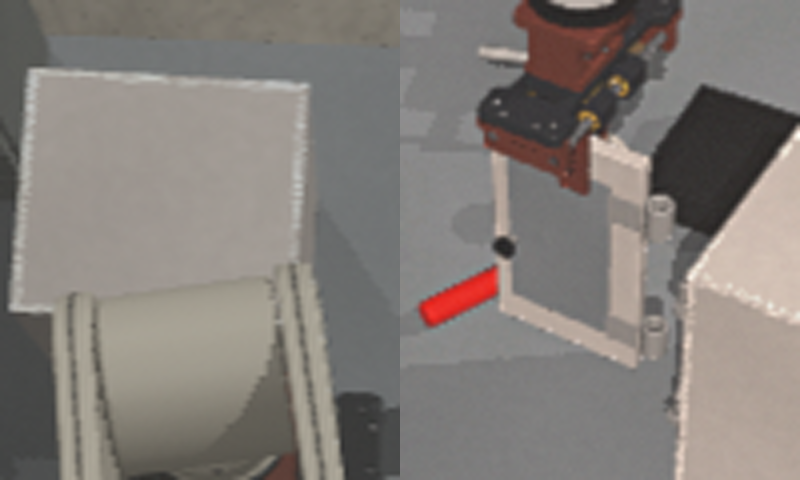

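Request:
{"name": "carry_out", "arguments": {
  "targets": [
    [[0, 0, 0], [4, 1, 0], 5],
    [[0, 0, 0], [10, 1, 0], 5],
    [[0, 0, 0], [16, 1, -5], 5],
    [[0, 0, 0], [20, 1, -14], 5],
    [[0, 0, 0], [21, 1, -24], 5],
    [[0, 0, 0], [21, 1, -32], 5],
    [[0, 0, 0], [21, 1, -37], 5],
    [[0, 0, 0], [21, 1, -39], 5],
    [[0, 0, 0], [21, 1, -39], 5],
    [[0, 0, 0], [21, 1, -39], 5]
  ]
}}

```text
t: 9.65
ee_pos: [566.1, 109.9, 234.6]
orientation: [-0.04, -3.141, 0.0]
ft_force: [-0.1, -0.9, -5.5]
width: 13.8
```

Run:
```python
from h import *
obs()
s=snap('scene','s4.png')
z=cv2.resize(s[130:230,320:420],(800,600)[::-1] if 0 else (600,600),interpolation=2)
cv2.imwrite('pics/c4.png',z[:,:,::-1])
for n in ['scene','top']:
    for q in ['leaf_center','knuckle_low','knuckle_high','pin_low','pin_high']: place(q,n,1)
```

```text
t 9.65
qpos [ 0.171  0.339  1.729  0.     1.074 -1.374]
qvel [ 0.001 -0.01  -0.008 -0.001  0.001  0.   ]
joint_torque [-1.1000e-02 -5.1701e+01 -2.8888e+01  6.0000e-03  1.3500e-01  0.0000e+00]
ee_pos [566.108 109.855 234.627]
orientation [-0.04  -3.141  0.   ]
ft_force [-0.062 -0.867 -5.476]
moment [ 0.023 -0.066 -0.009]
width 13.753
leaf_center scene 0.82 [553.2 112.  166.9]
knuckle_low scene 0.81 [631.3 109.7  77.4]
knuckle_high scene 0.79 [633.7 108.  212.6]
pin_low scene 0.71 [633.6 110.   51.2]
leaf_center top 0.66 [538.9 104.9 204.4]
```

View pics/c4.png

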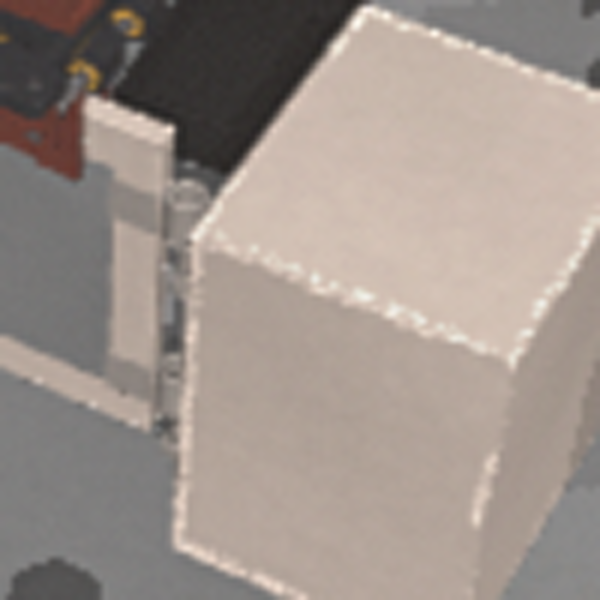

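Request:
{"name": "carry_out", "arguments": {
  "targets": [
    [[0, 0, 0], [0, -0.5, -2], 5],
    [[0, 0, 0], [0, -0.5, -4], 5],
    [[0, 0, 0], [0, -0.5, -5], 5],
    [[0, 0, 0], [0, -0.5, -6], 5],
    [[0, 0, 0], [0, -0.5, -7], 5],
    [[0, 0, 0], [0, -0.5, -7], 5]
  ]
}}

```text
t: 10.7
ee_pos: [566.6, 109.6, 227.7]
orientation: [0.04, 3.14, 0.001]
ft_force: [1.3, 1.1, -5.7]
width: 14.1
```

Request:
{"name": "carry_out", "arguments": {
  "targets": [
    [[0, 0, 0], [0, 0, -0.5], 5],
    [[0, 0, 0], [0, 0, -1], 5],
    [[0, 0, 0], [0, 0, -1.5], 5],
    [[0, 0, 0], [0, 0, -1.5], 5]
  ]
}}

```text
t: 11.03
ee_pos: [566.9, 109.8, 226.7]
orientation: [0.04, 3.139, 0.001]
ft_force: [1.2, 2.4, -2.5]
width: 14.1
```

Request:
{"name": "carry_out", "arguments": {
  "targets": [
    [[0, 0, 0], [0, 0, -0.5], 5],
    [[0, 0, 0], [0, 0, -1], 5],
    [[0, 0, 0], [0, 0, -1], 5]
  ]
}}

```text
t: 11.28
ee_pos: [566.7, 110.0, 225.1]
orientation: [0.04, 3.14, 0.002]
ft_force: [2.9, 4.4, -5.5]
width: 14.1
```

```bash
python3 -c "
from h import *
obs()"
```

```text
t 11.283
qpos [ 1.710e-01  3.500e-01  1.737e+00  1.000e-03  1.053e+00 -1.375e+00]
qvel [-0.002  0.002 -0.     0.001  0.001  0.   ]
joint_torque [ -3.263 -51.862 -25.839  -1.289   1.625   0.377]
ee_pos [566.744 110.039 225.075]
orientation [4.00e-02 3.14e+00 2.00e-03]
ft_force [ 2.942  4.439 -5.499]
moment [ 1.203 -0.768  0.323]
width 14.096
```

Request:
{"name": "carry_out", "arguments": {
  "targets": [
    [[0, 0, 0], [0.5, 0.7, 0], 5],
    [[0, 0, 0], [1, 1.4, 0], 5],
    [[0, 0, 0], [1, 1.4, -0.5], 5],
    [[0, 0, 0], [1, 1.4, -0.5], 5]
  ]
}}

```text
t: 11.62
ee_pos: [567.0, 110.6, 224.2]
orientation: [-0.04, -3.141, 0.0]
ft_force: [2.1, 2.4, -7.1]
width: 14.0
```

```bash
python3 -c "
from h import *
obs()"
```

```text
t 11.617
qpos [ 0.172  0.353  1.735 -0.     1.055 -1.373]
qvel [-0.001 -0.001 -0.001  0.    -0.    -0.003]
joint_torque [ -1.134 -52.564 -27.407  -0.536   0.998   0.153]
ee_pos [566.98  110.616 224.211]
orientation [-0.04  -3.141  0.   ]
ft_force [ 2.092  2.368 -7.113]
moment [ 0.577 -0.548  0.162]
width 13.988
```

Request:
{"name": "carry_out", "arguments": {
  "targets": [
    [[0, 0, 0], [0.5, 0.7, 0], 5],
    [[0, 0, 0], [1, 1.4, 0], 5],
    [[0, 0, 0], [1, 1.4, -1], 5],
    [[0, 0, 0], [1, 1.4, -2], 5],
    [[0, 0, 0], [1, 1.4, -2], 5]
  ]
}}

```text
t: 12.03
ee_pos: [567.7, 111.9, 222.1]
orientation: [-0.04, -3.14, 0.001]
ft_force: [0.0, -0.7, -5.7]
width: 13.8
```

```bash
python3 -c "
from h import *
obs()"
```

```text
t 12.033
qpos [ 0.174  0.357  1.734 -0.     1.052 -1.371]
qvel [ 0.001 -0.001 -0.004  0.002  0.002  0.001]
joint_torque [-3.0000e-03 -5.3135e+01 -2.9031e+01 -2.0000e-03  6.0000e-02  2.0000e-03]
ee_pos [567.657 111.894 222.125]
orientation [-4.00e-02 -3.14e+00  1.00e-03]
ft_force [ 0.017 -0.719 -5.739]
moment [ 0.055 -0.061  0.013]
width 13.833
```

Request:
{"name": "carry_out", "arguments": {
  "targets": [
    [[0, 0, 0], [0.4, 0.5, -1.5], 5],
    [[0, 0, 0], [0.5, 0.7, -3], 5],
    [[0, 0, 0], [0.5, 0.7, -4.5], 5],
    [[0, 0, 0], [0.5, 0.7, -6], 5],
    [[0, 0, 0], [0.5, 0.7, -7], 5],
    [[0, 0, 0], [0.5, 0.7, -8], 5],
    [[0, 0, 0], [0.5, 0.7, -8], 5]
  ]
}}

```text
t: 12.62
ee_pos: [568.5, 112.8, 214.3]
orientation: [-0.04, -3.141, 0.0]
ft_force: [-0.1, -0.4, -6.0]
width: 13.9
```

Request:
{"name": "carry_out", "arguments": {
  "targets": [
    [[0, 0, 0], [0, 0, -1.5], 5],
    [[0, 0, 0], [0, 0, -3], 5],
    [[0, 0, 0], [0, 0, -4.5], 5],
    [[0, 0, 0], [0, 0, -5.5], 5],
    [[0, 0, 0], [0, 0, -6], 5],
    [[0, 0, 0], [0, 0, -6], 5]
  ]
}}

```text
t: 13.12
ee_pos: [568.5, 112.8, 208.4]
orientation: [-0.04, -3.141, 0.0]
ft_force: [-0.8, -0.3, -6.7]
width: 14.0
```

Request:
{"name": "carry_out", "arguments": {
  "targets": [
    [[0, 0, 0], [0, 0, -1], 5],
    [[0, 0, 0], [0, 0, -2], 5],
    [[0, 0, 0], [0, 0, -3], 5],
    [[0, 0, 0], [0, 0, -3.5], 5],
    [[0, 0, 0], [0, 0, -3.5], 5]
  ]
}}

```text
t: 13.53
ee_pos: [568.5, 112.8, 204.9]
orientation: [-0.04, -3.141, 0.0]
ft_force: [-0.5, -0.5, -6.2]
width: 14.3
```

Request:
{"name": "carry_out", "arguments": {
  "targets": [
    [[0, 0, 0], [0, 0, -0.5], 5],
    [[0, 0, 0], [0, 0, -1], 5],
    [[0, 0, 0], [0, 0, -1], 5]
  ]
}}

```text
t: 13.78
ee_pos: [568.6, 112.8, 204.0]
orientation: [-0.04, -3.141, 0.0]
ft_force: [0.4, -0.5, -5.8]
width: 13.7
```

Request:
{"name": "carry_out", "arguments": {
  "targets": [
    [[0, 0, 0], [0, 0, -0.5], 5],
    [[0, 0, 0], [0, 0, -1], 5],
    [[0, 0, 0], [0, 0, -1], 5]
  ]
}}

```text
t: 14.03
ee_pos: [569.0, 112.9, 203.5]
orientation: [0.04, 3.14, 0.0]
ft_force: [1.0, -0.0, -3.4]
width: 13.9
```

Request:
{"name": "carry_out", "arguments": {
  "targets": [
    [[0, 0, 0], [0, 0, -0.4], 5],
    [[0, 0, 0], [0, 0, -0.8], 5],
    [[0, 0, 0], [0, 0, -0.8], 5]
  ]
}}

```text
t: 14.28
ee_pos: [569.0, 112.9, 203.4]
orientation: [0.04, 3.14, 0.0]
ft_force: [-3.8, -0.5, 5.0]
width: 13.7
```

Request:
{"name": "carry_out", "arguments": {
  "targets": [
    [[0, 0, 0], [0, 0, 0.5], 5],
    [[0, 0, 0], [0, 0, 0.5], 5],
    [[0, 0, 0], [0, 0, 0.5], 5],
    [[0, 0, 0], [0, 0, 0.5], 5]
  ]
}}

```text
t: 14.62
ee_pos: [569.1, 112.9, 203.4]
orientation: [0.04, 3.14, 0.0]
ft_force: [-3.3, 0.4, 5.9]
width: 13.8
```

Run:
```python
from h import *
obs()
s=snap('scene','s5.png')
z=cv2.resize(s[130:230,320:420],(600,600),interpolation=2)
cv2.imwrite('pics/c5.png',z[:,:,::-1])
for n in ['scene']:
    for q in ['leaf_center','knuckle_low','knuckle_high']: place(q,n,1)
```

```text
t 14.617
qpos [ 0.175  0.38   1.747  0.     1.013 -1.37 ]
qvel [ 0.001  0.001 -0.     0.002  0.001 -0.001]
joint_torque [-9.8000e-02 -4.6842e+01 -2.4928e+01  7.2000e-02 -3.7900e-01 -2.3000e-02]
ee_pos [569.054 112.907 203.448]
orientation [0.04 3.14 0.  ]
ft_force [-3.255  0.392  5.916]
moment [-0.149  0.122 -0.041]
width 13.834
leaf_center scene 0.57 [555.8 112.9 136.1]
knuckle_low scene 0.61 [631.6 113.3  50.4]
knuckle_high scene 0.83 [635.7 116.9 182.2]
```

View pics/c5.png

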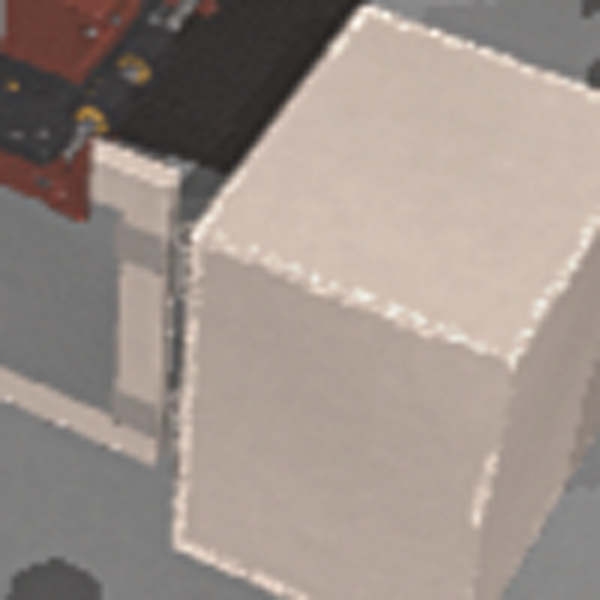

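The crop shows the door seated beside the cabinet, with the upper knuckle at (185,235). place_of puts the knuckles at z 50 and 182, which matches the seats. I'll release the door and lift away.

Request:
{"name": "carry_out", "arguments": {
  "targets": [
    [[0, 0, 0], [0, 0, 0], 30],
    [[0, 0, 0], [0, 0, 0], 45],
    [[0, 0, 0], [0, 0, 0], 50],
    [[0, 0, 0], [0, 0, 0], 50],
    [[0, 0, 0], [0, 0, 15], 50],
    [[0, 0, 0], [0, 0, 40], 50],
    [[0, 0, 0], [0, 0, 75], 50],
    [[0, 0, 0], [-10, 0, 95], 50],
    [[0, 0, 0], [-10, 0, 95], 40],
    [[0, 0, 0], [-10, 0, 95], 30]
  ]
}}

```text
t: 15.65
ee_pos: [559.0, 112.9, 298.8]
orientation: [0.04, 3.139, 0.001]
ft_force: [-0.6, 0.2, -0.7]
width: 39.9
```

Run:
```python
from h import *
obs()
s=snap('scene','s6.png');a=snap('top','t6.png')
z=np.hstack([cv2.resize(a[70:190,220:320],(400,480),interpolation=2),cv2.resize(s[110:230,300:400],(400,480),interpolation=2)])
cv2.imwrite('pics/c6.png',z[:,:,::-1])
for n in ['scene','top']:
    for q in ['leaf_center','knuckle_low','knuckle_high']: place(q,n,1)
```

```text
t 15.65
qpos [ 0.178  0.261  1.68  -0.     1.198 -1.367]
qvel [-0.003  0.036  0.029 -0.002 -0.009 -0.   ]
joint_torque [ 6.1000e-02 -4.8680e+01 -3.0754e+01  9.0000e-03  1.9500e-01  9.0000e-03]
ee_pos [559.01  112.943 298.797]
orientation [4.000e-02 3.139e+00 1.000e-03]
ft_force [-0.577  0.162 -0.706]
moment [ 0.004  0.009 -0.02 ]
width 39.929
leaf_center scene 0.59 [555.3 116.3 133.6]
knuckle_low scene 0.89 [633.1 113.8  48. ]
knuckle_high scene 0.87 [629.8 111.2 181.4]
leaf_center top 0.7 [448.6 -77.2   7.1]
knuckle_high top 0.63 [ 513.4 -290.3    3.4]
```

View pics/c6.png

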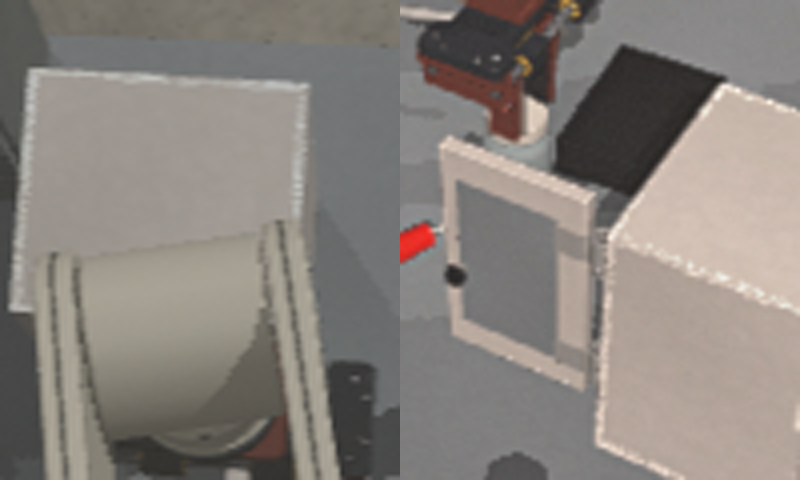

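Run:
```python
import numpy as np
P=np.array([635.8,111.1]);a=np.radians(-1.5);R=np.array([[np.cos(a),-np.sin(a)],[np.sin(a),np.cos(a)]])
for r in (100,):
  for th in range(90,-1,-5):
    t=np.radians(th);u=np.array([-np.sin(t),np.cos(t)]);n=np.array([-np.cos(t),-np.sin(t)])
    T=P+R@(r*u+(7+13.5*np.sin(t)+10*np.cos(t))*n); print(th,T.round(1),(T-[559,113]).round(1))
```

```text
90 [535.3  93.2] [-23.7 -19.8]
85 [534.  101.2] [-25.  -11.8]
80 [533.4 109.4] [-25.6  -3.6]
75 [533.5 117.8] [-25.5   4.8]
70 [534.3 126.3] [-24.7  13.3]
65 [535.8 134.7] [-23.2  21.7]
60 [538.2 143.1] [-20.8  30.1]
55 [541.3 151.5] [-17.7  38.5]
50 [545.2 159.6] [-13.8  46.6]
45 [549.8 167.4] [-9.2 54.4]
40 [555.3 174.8] [-3.7 61.8]
35 [561.5 181.8] [ 2.5 68.8]
30 [568.4 188.3] [ 9.4 75.3]
25 [576.  194.1] [17.  81.1]
20 [584.1 199.3] [25.1 86.3]
15 [592.9 203.6] [33.9 90.6]
10 [602.  207.2] [43.  94.2]
5 [611.6 209.8] [52.6 96.8]
0 [621.4 211.5] [62.4 98.5]
```

Request:
{"name": "carry_out", "arguments": {
  "targets": [
    [[0, 0, 0], [-5, -20, 10], 10],
    [[0, 0, 0], [-12, -40, 10], 0],
    [[0, 0, 0], [-20, -55, 10], 0],
    [[0, 0, 0], [-22, -60, 0], 0],
    [[0, 0, 0], [-22, -60, -35], 0],
    [[0, 0, 0], [-22, -60, -65], 0],
    [[0, 0, 0], [-22, -60, -85], 0],
    [[0, 0, 0], [-22, -60, -88], 0],
    [[0, 0, 0], [-22, -60, -88], 0]
  ]
}}

```text
t: 16.8
ee_pos: [535.7, 53.0, 208.0]
orientation: [-0.04, -3.138, 0.0]
ft_force: [1.5, 0.5, -0.2]
width: 0.6
```

Request:
{"name": "carry_out", "arguments": {
  "targets": [
    [[0, 0, 0], [0, 15, 0], 0],
    [[0, 0, 0], [0, 28, 0], 0],
    [[0, 0, 0], [-1, 36, 0], 0],
    [[0, 0, 0], [-1, 40, 0], 0],
    [[0, 0, 0], [-2, 44, 0], 0],
    [[0, 0, 0], [-2, 48, 0], 0],
    [[0, 0, 0], [-2, 52, 0], 0],
    [[0, 0, 0], [-2, 56, 0], 0],
    [[0, 0, 0], [-2, 60, 0], 0],
    [[0, 0, 0], [-2, 65, 0], 0]
  ]
}}

```text
t: 17.63
ee_pos: [534.7, 118.0, 209.8]
orientation: [-0.041, -3.141, 0.0]
ft_force: [0.7, -0.8, 0.0]
width: 0.5
```

Run:
```python
from h import *
obs()
s=snap('scene','s7.png')
z=cv2.resize(s[110:230,290:390],(500,600),interpolation=2)
cv2.imwrite('pics/c7.png',z[:,:,::-1])
```

```text
t 17.633
qpos [ 0.196  0.326  1.813 -0.     1.002 -1.349]
qvel [ 0.112  0.02  -0.028  0.003  0.01   0.111]
joint_torque [-5.8800e-01 -4.6766e+01 -2.5330e+01  4.3000e-02  7.8000e-02 -1.7100e-01]
ee_pos [534.662 117.983 209.798]
orientation [-0.041 -3.141  0.   ]
ft_force [ 0.689 -0.843  0.028]
moment [ 0.047 -0.002 -0.02 ]
width 0.454
```

View pics/c7.png

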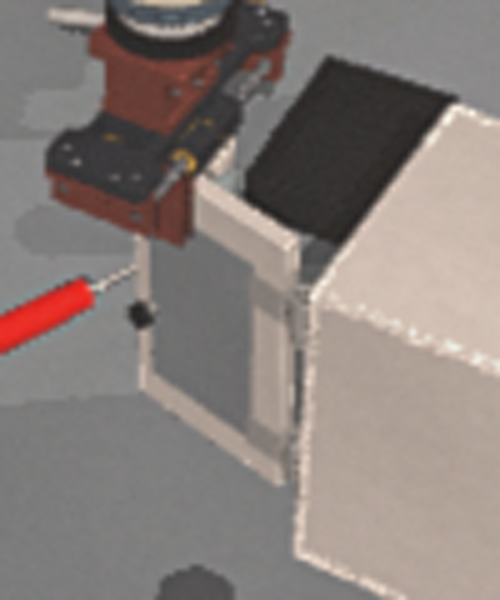

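Request:
{"name": "carry_out", "arguments": {
  "targets": [
    [[0, 0, 0], [0, 5, 0], 0],
    [[0, 0, 0], [0, 10, 0], 0],
    [[0, 0, 0], [2, 16, 0], 0],
    [[0, 0, 0], [3, 21, 0], 0],
    [[0, 0, 0], [4, 26, 0], 0],
    [[0, 0, 0], [6, 31, 0], 0],
    [[0, 0, 0], [8, 36, 0], 0],
    [[0, 0, 0], [11, 42, 0], 0],
    [[0, 0, 0], [13, 46, 0], 0],
    [[0, 0, 0], [16, 50, 0], 0]
  ]
}}

```text
t: 18.52
ee_pos: [550.8, 168.4, 209.8]
orientation: [-0.04, -3.141, -0.0]
ft_force: [-0.7, 0.8, 0.5]
width: 0.6
```

Request:
{"name": "carry_out", "arguments": {
  "targets": [
    [[0, 0, 0], [3, 4, 0], 0],
    [[0, 0, 0], [6, 7, 0], 0],
    [[0, 0, 0], [9, 11, 0], 0],
    [[0, 0, 0], [12, 15, 0], 0],
    [[0, 0, 0], [15, 18, 0], 0],
    [[0, 0, 0], [19, 21, 0], 0],
    [[0, 0, 0], [23, 25, 0], 0],
    [[0, 0, 0], [27, 27, 0], 0],
    [[0, 0, 0], [31, 30, 0], 0],
    [[0, 0, 0], [35, 32, 0], 0]
  ]
}}

```text
t: 19.35
ee_pos: [586.1, 200.2, 209.8]
orientation: [-0.04, -3.141, -0.0]
ft_force: [-0.9, -0.1, -0.6]
width: 0.3
```

Run:
```python
from h import *
obs()
s=snap('scene','s8.png')
z=cv2.resize(s[110:230,290:390],(500,600),interpolation=2)
cv2.imwrite('pics/c8.png',z[:,:,::-1])
```

```text
t 19.35
qpos [ 0.31   0.429  1.653  0.     1.059 -1.235]
qvel [ 0.011  0.076 -0.121 -0.001  0.047  0.011]
joint_torque [ 2.9000e-02 -5.4611e+01 -2.6374e+01  3.3000e-02 -1.6000e-02 -1.0000e-03]
ee_pos [586.081 200.16  209.806]
orientation [-0.04  -3.141 -0.   ]
ft_force [-0.912 -0.124 -0.619]
moment [0.043 0.036 0.002]
width 0.253
```

View pics/c8.png

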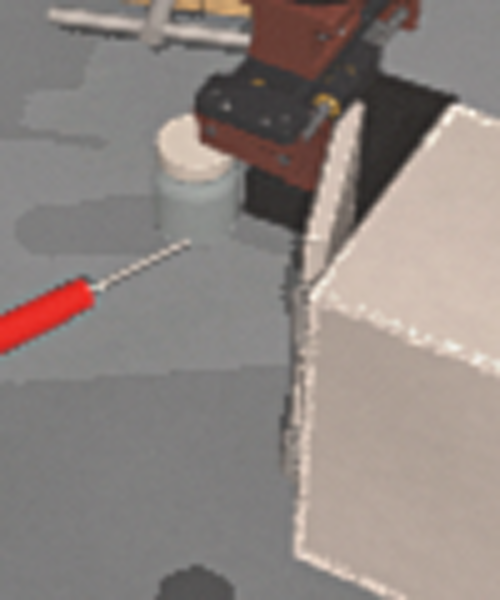

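Request:
{"name": "carry_out", "arguments": {
  "targets": [
    [[0, 0, 0], [3, 2, 0], 0],
    [[0, 0, 0], [6, 4, 0], 0],
    [[0, 0, 0], [9, 5, 0], 0],
    [[0, 0, 0], [12, 6, 0], 0],
    [[0, 0, 0], [15, 7, 0], 0],
    [[0, 0, 0], [18, 8, 0], 0],
    [[0, 0, 0], [21, 9, 0], 0],
    [[0, 0, 0], [23, 9, 0], 0],
    [[0, 0, 0], [25, 10, 0], 0],
    [[0, 0, 0], [27, 10, 0], 0]
  ]
}}

```text
t: 20.23
ee_pos: [612.8, 209.9, 209.8]
orientation: [-0.04, -3.141, -0.0]
ft_force: [0.7, -0.4, 0.5]
width: 0.5
```

Request:
{"name": "carry_out", "arguments": {
  "targets": [
    [[0, 0, 0], [1.5, 0, 0], 0],
    [[0, 0, 0], [3, 0, 0], 0],
    [[0, 0, 0], [4, 0, 0], 0],
    [[0, 0, 0], [5, 0, 0], 0],
    [[0, 0, 0], [6, 0, 0], 0],
    [[0, 0, 0], [6, 0, 0], 0]
  ]
}}

```text
t: 20.73
ee_pos: [617.5, 209.8, 209.8]
orientation: [-0.04, -3.138, 0.001]
ft_force: [-4.8, -1.2, 4.3]
width: 0.2
```

Run:
```python
from h import *
obs()
s=snap('scene','s9.png')
z=cv2.resize(s[110:230,290:390],(500,600),interpolation=2)
cv2.imwrite('pics/c9.png',z[:,:,::-1])
```

```text
t 20.733
qpos [ 3.090e-01  4.780e-01  1.574e+00  1.000e-03  1.093e+00 -1.236e+00]
qvel [ 0.001 -0.002  0.004 -0.002 -0.004  0.001]
joint_torque [-1.2950e+00 -5.5686e+01 -2.9090e+01 -4.5000e-01 -1.3970e+00  1.8000e-02]
ee_pos [617.463 209.79  209.793]
orientation [-4.000e-02 -3.138e+00  1.000e-03]
ft_force [-4.818 -1.192  4.251]
moment [0.064 0.962 0.038]
width 0.161
```

View pics/c9.png

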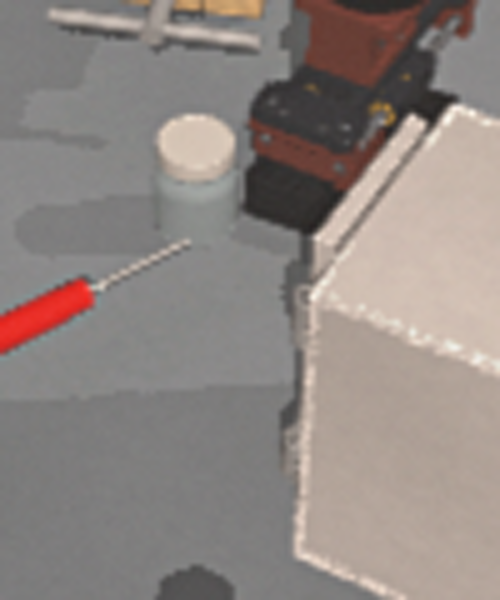

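Request:
{"name": "carry_out", "arguments": {
  "targets": [
    [[0, 0, 0], [0.5, 0, 0], 0],
    [[0, 0, 0], [0.5, 0, 0], 0],
    [[0, 0, 0], [0.5, 0, 0], 0]
  ]
}}

```text
t: 21.03
ee_pos: [617.5, 209.8, 209.8]
orientation: [-0.04, -3.138, 0.001]
ft_force: [-6.4, -0.1, 5.4]
width: 0.2
```

Request:
{"name": "carry_out", "arguments": {
  "targets": [
    [[0, 0, 0], [-1, 0, 0], 0],
    [[0, 0, 0], [-3, 0, 0], 0],
    [[0, 0, 0], [-8, 0, 0], 0],
    [[0, 0, 0], [-20, 0, 0], 0],
    [[0, 0, 0], [-45, 0, 0], 0],
    [[0, 0, 0], [-75, 0, 30], 0],
    [[0, 0, 0], [-105, 0, 60], 0],
    [[0, 0, 0], [-105, 0, 60], 0]
  ]
}}

```text
t: 21.7
ee_pos: [512.1, 210.4, 274.4]
orientation: [0.039, 3.137, 0.003]
ft_force: [1.3, -0.3, 0.3]
width: 0.4
```

Request:
{"name": "carry_out", "arguments": {
  "targets": [
    [[0, 0, 0], [-40, 15, 40], 0],
    [[0, 0, 0], [-70, 50, 80], 0],
    [[0, 0, 0], [-90, 90, 120], 0],
    [[0, 0, 0], [-110, 125, 140], 0],
    [[0, 0, 0], [-120, 160, 140], 0],
    [[0, 0, 0], [-130, 200, 140], 0],
    [[0, 0, 0], [-130, 200, 140], 0],
    [[0, 0, 0], [-130, 200, 140], 0],
    [[0, 0, 0], [-130, 200, 140], 0]
  ]
}}

```text
t: 22.45
ee_pos: [383.4, 411.6, 409.8]
orientation: [0.035, 3.141, 0.001]
ft_force: [-0.4, -0.5, 0.3]
width: 0.2
```

Run:
```python
from h import *
obs()
s=snap('scene','s10.png');a=snap('top','t10.png')
z=np.hstack([cv2.resize(a[70:190,210:310],(400,480),interpolation=2),cv2.resize(s[110:230,300:400],(400,480),interpolation=2)])
cv2.imwrite('pics/c10.png',z[:,:,::-1])
for n in ['scene','top']:
    for q in ['leaf_center','leaf_knob','knuckle_low','knuckle_high']: place(q,n,1)
```

```text
t 22.45
qpos [ 0.8    0.168  1.551 -0.     1.422 -0.749]
qvel [-0.05  -0.007  0.044 -0.01   0.001 -0.018]
joint_torque [ 1.7530e+00 -4.3777e+01 -3.3799e+01  2.6100e-01  9.0000e-03  2.2000e-01]
ee_pos [383.431 411.589 409.757]
orientation [3.500e-02 3.141e+00 1.000e-03]
ft_force [-0.418 -0.521  0.301]
moment [-0.021 -0.04   0.009]
width 0.211
leaf_center scene 0.74 [408.8 211.9   3.1]
knuckle_low scene 0.78 [630.  109.6  50.3]
knuckle_high scene 0.87 [631.9 117.3 180.1]
leaf_center top 0.86 [638.4 187.2 133.3]
leaf_knob top 0.78 [612.5 227.5 117.8]
knuckle_low top 0.75 [446.8 -77.3   8.7]
knuckle_high top 0.97 [635.2 111.  182.4]
```

View pics/c10.png

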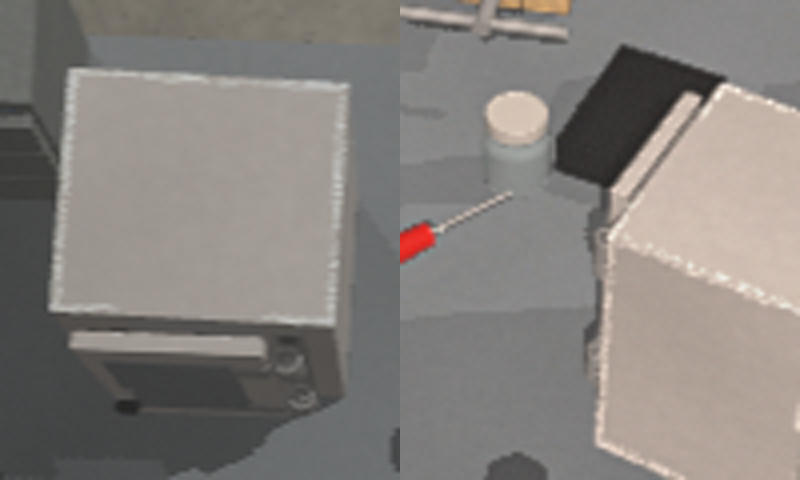

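Run:
```python
from h import *
a=cv2.imread('pics/t10.png')
cv2.imwrite('pics/c11.png',cv2.resize(a[145:180,222:302],None,fx=10,fy=10,interpolation=2))
```

```text
(no output)
```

View pics/c11.png

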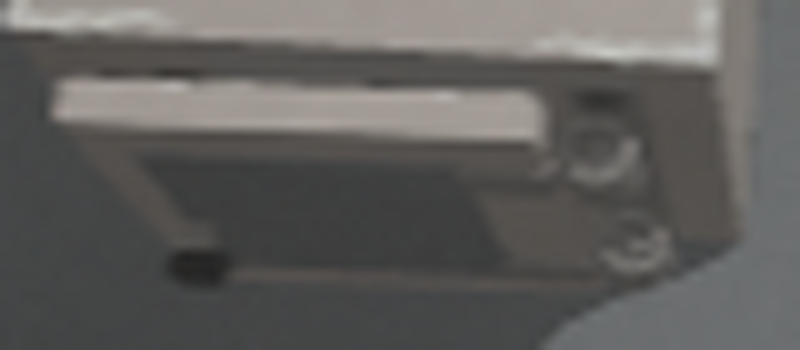

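Run:
```python
from fit import *
t=lambda z:[np.array([222+(a+.5)/10-.5,145+(b+.5)/10-.5]) for a,b in z]
D=[(-7,65,245),(7,65,245),(7,-65,245),(-7,-65,245)]
x,r=fitpose(D,t([(51,123),(59,77),(546,93),(541,141)]),['top']*4,[640,185,0]);print(x[:2],np.degrees(x[2]),r.round(2).tolist())
```

```text
[636.93408981 186.64552921] -0.2899765850096022 [[0.36, 0.24], [-0.13, -0.27], [-0.25, -0.13], [0.02, 0.17]]
```

```bash
python3 -c "
from h import *
print(order.close_job())"
```

```text
the job is handed in; nothing more can be done
None
```

The door is hung on both pins, swung shut against the rubber stops and released, and I handed the job in at about 22.5 s. The hand-in gives no verdict.

- **Hanging:** I pinched the door by its top edge, lifted it out and lowered it over the pins in small steps. I shifted it about 2 mm in x and 3 mm in y, following the side forces, until it slid freely. It seated at the predicted height with about 11 N on the seats.
- **Shutting:** I let go with the door open, then pushed the outside face with closed fingers. It stopped firmly at about 6 N.
- **Last checks:** The final images put the knuckle undersides at about z 50 and 180–182 mm, matching the seats. The arm is well clear, and no readings came near the force limits.

Two things were less certain:
- **Door angle:** The image fit puts the door about 1.2° off parallel with the cabinet. That is within the 4° limit and about the size of the fit error.
- **Camera readings:** The two cameras disagree by a few millimetres. In the final check, each one also gave a low-value or plainly wrong reading for one point, which I ignored. I did not re-measure the other objects, but nothing in the pictures or forces suggests they were touched.

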